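# Reset the tripped interlock through its covered well

### The arm

A 6-joint arm with a two-finger parallel gripper is mounted at the origin on a cart in front of the work surface, level with it; the furniture and walls round the work are solid. World frame = base frame: x ahead of the robot, y to its left, z up, the work surface at z = 0. Lengths are in m, angles in rad, forces in N, time in s.
With the tool pointing down it reaches from about 0.35 to 0.775 m from the base axis. Payload 5.5 kg.
Tool frame: the origin (TCP) lies on the centre line of the jaws, within the pads' length; the fingertips stand 11 mm ahead of it and the grasp point (between the pads) lies 8 mm behind it (env.tip_reach is the distance from the TCP to the fingertips, in m); z points along the fingers, x is the direction in which the jaws open and shut, and the axes are right-handed (so a half turn about z gives the same grasp; the last joint's range is limited). The gripper opens to 85 mm and grips with 20 to 120 N. Pads are 22 mm wide; open, the fingers measure 114 mm over their backs; the gripper's body (76 mm by 85 mm) begins 54 mm behind the grasp point. The pads swing forward as they close: fully open they stand 13 mm farther back than shut.
Start: joints at [1.03, 0.313, 0.046, 1.304, 0, 1.431], TCP at [0.224, 0.529, 0.242] pointing down, gripper open.
Joint ranges: [-2.76, 2.76], [-0.86, 1.69], [-1.03, 1.26], [-2.2, 2.34], [-1.47, 1.5], [-3.14, 3.14]. Speed limits (rad/s): [2.57, 2.57, 3.14, 3.14, 3.14, 3.14].

### API

Orientations are given as a unit quaternion [w, x, y, z].
In Python, from workcell import env gives the robot as it stands.
- The arm moves only by the tool carry_out, never from a script. Its argument "moves" is one flat list of numbers, 7 for each row, row after row: the gripper command: -1 is shut, 1 is fully open, values between are in proportion, then the shift along the tool's x, y, z in m, then the turn, a rotation vector about the tool's x, y, z in degrees. A call has exactly 5 rows; each row shifts and turns the pose as measured when the row begins, along the tool's axes as they then stand; what a row does not reach is not made up. A row lasts 1/8 s, in which the tool goes at most 62.5 mm and 10.7 degrees, less where a joint would pass 70% of its speed; a pose out of reach is approached as far as the arm can. A call is refused whole if a number of a shift passes 0.0625 or a number of a turn 10.7, either way. A call with a gripper value outside its range is refused whole. The fingers move at their own pace and stop on an object; "squeeze" is the grip in N (left out, the last holds). Time passes only in rows, so rows that do not move let the fingers close, or fill a call up. It gives the time, the measured TCP pose, the force and the opening at its end, in the units of the state.
- env.get_state(): the state, without advancing time (a new reading comes with each control period).
- env.read_camera(name): name is "side" or "top" or "wrist"; returns the picture (420x560x3 uint8, red, green, blue); there is no depth.
- env.calibration(name): a dict with "camera_matrix" (3x3 intrinsics, pixels), "k1" (the pictures are not rectified: a ray, as slopes to the right and down, at radius r is drawn at 1 + k1 r^2 times it, then the intrinsics apply), "rvec" (rotation vector, rad) and "tvec" (3), from world to camera coordinates, as OpenCV has them; the wrist camera has in their place "hand_eye" (4x4, takes a point from camera to tool coordinates, whose origin is the TCP and whose axes are the tool frame's). Camera axes: x right, y down, z forward; pixel columns grow to the right and rows downward; lengths in m; the calibration is good to about 2 mm. A picture is of the moment at which its call begins: read the wrist's pose just before it. calibration takes no time and is no camera call.
- env.hand_in(): hands the job in, once; it reports no verdict.
The state is a dict: "clock": time; "joint_pos": joint angles; "qvel": joint speeds; "tau": joint torques, N m; "tcp_pos": TCP position; "orientation": TCP orientation; "wrist_force": force on the tool from outside, world axes, zero at the start; "ft_torque": the same for the moment, N m; "finger_gap": finger opening in m.
Only numpy, scipy, OpenCV 4.12 (cv2) and the standard library are available. Lean on these libraries where they do the work, as an engineer would, in place of code of your own. Each camera call takes 0.05 s, during which the arm holds its last target. There are 200 camera calls.

### The job

The interlock unit marked in amber (orange) has tripped. With closed fingertips push its sliding cover fully open by the rib, reach into the well and press the sunken amber button all the way down for about half a second, let it come up, then push the cover fully shut again. Only push and press, gently: lift or shove no unit, leave the blue unit's cover and button alone, and do not disturb the small things standing around.

Things in the scene. Friction and masses are not known exactly. Their poses are not given: they have to be found in the camera images.
- amber_unit: Interlock unit marked in amber (orange), loose on rubber feet: grey box 90 (x) by 150 (y) by 44 mm high, 1 to 1.6 kg, the band along its front amber (orange), as is the plate on top at its +y end. Origin: centre of the underside; z up, y along its length, x to its rear. A well in its top, at x 0, y -45 mm, lies under a dark sliding cover between two guide rails (inner gap 70 mm, tops at z 52). This is the one to be reset.
- amber_cover (a joint): Slide of the amber unit's cover along the unit's +y, m: 0 fully shut over the well, 0.055 fully open at its end stop; stays where left; friction 1.2 N. The well is wholly uncovered from 0.045 on. Cover: steel plate 66 (x) by 52 (y) by 4 mm, centred at unit y = -45 mm + joint value, top at z 48.5 mm.
- amber_button (a joint): Travel of the amber button, m: 0 up, 0.006 fully down; springs back when let go. About 1.2 N at first, 5 N fully down.
- amber_rib_top (a point): Middle of the top of the amber upright rib across the middle of the amber unit's cover: 40 (x) by 6 (y) mm, standing 15 mm above the cover plate, top at z 63.5 mm, the highest part of the unit. Moves with the cover; axes as the unit's.
- blue_unit: Interlock unit marked in blue, loose on rubber feet: grey box 90 (x) by 150 (y) by 44 mm high, 1 to 1.6 kg, the band along its front blue, as is the plate on top at its +y end. Origin: centre of the underside; z up, y along its length, x to its rear. A well in its top, at x 0, y -45 mm, lies under a dark sliding cover between two guide rails (inner gap 70 mm, tops at z 52). This one is to be left alone.
- blue_cover (a joint): Slide of the blue unit's cover along the unit's +y, m: 0 fully shut over the well, 0.055 fully open at its end stop; stays where left; friction 1.2 N. The well is wholly uncovered from 0.045 on. Cover: steel plate 66 (x) by 52 (y) by 4 mm, centred at unit y = -45 mm + joint value, top at z 48.5 mm.
- blue_button (a joint): Travel of the blue button, m: 0 up, 0.006 fully down; springs back when let go. About 1.2 N at first, 5 N fully down.
- blue_rib_top (a point): Middle of the top of the blue upright rib across the middle of the blue unit's cover: 40 (x) by 6 (y) mm, standing 15 mm above the cover plate, top at z 63.5 mm, the highest part of the unit. Moves with the cover; axes as the unit's.
- amber_well_mouth (a point): Centre of the mouth of the amber unit's well, level with the box's top face, 44 mm above the desk; axes as the unit's. The well is 48 (x) by 40 mm (y) and 34 mm deep; the button stands in the middle of its floor.
- amber_button_top (a point): Centre of the top of the amber button, at the bottom of the well, 24 mm across, 26 mm above the desk (18 mm below the mouth) when up, 20 mm when down; moves with the button.
- sample_puck: Aluminium sample puck, 25 mm across, 11 mm high, loose, behind the amber unit. Origin: centre of its underside. A bystander.
- kinematic_mount: Small black mirror mount with two knobs, 38x34x34 mm, loose, behind the blue unit. Origin: centre of its underside. A bystander.
- red_cap_vial: Small clear vial with yellow foot and red cap, 26 mm across, 53 mm high, loose, upright on the desk beyond the units. Origin: centre of its underside. A bystander.
- spare_objective: Microscope objective, silver with a green ring on a black cap, 27 mm across, 50 mm high, loose, upright to the right of the units. Origin: centre of its underside. A bystander.

How it is judged:
By the outcome, as a careful person would: the job done as asked, in the order asked, and still so for the second after the job is handed in, with the robot touching nothing.
It also fails if it takes over 48 s, if anything falls off the work surface, if the arm or the gripper's body presses on something with over 40 N, if the wrist force passes 120 N, or if a joint passes its speed limit or range.

## Working session

There is one attempt and no reset: what is moved stays moved. The work goes in short steps, Python scripts to look and compute and a tool call to move; the robot and the scene stay as the last step left them, time stands still between calls to the robot, and variables do not carry over. Pictures are saved under pics/ and viewed, about 8 in all and at most 12, crops included, and the job is handed in when it is done.

Besides the shell and the picture viewer there is one more tool, called after "Emit:" as a command line: name --argument value ..., lists and objects as JSON in quotes. carry_out: Moves the arm, as the interface text tells. Its arguments: {"type":"object","properties":{"moves":{"type":"array"},"squeeze":{"type":"number"}},"required":["moves"]}

```bash
mkdir -p pics; python3 - <<'E'
from workcell import env
import cv2
for n in ("top","side"):
    im=env.read_camera(n); cv2.imwrite(f"pics/{n}0.png",im[:,:,::-1])
    c=env.calibration(n); print(n,c)
print(env.calibration("wrist")); print(env.get_state(), env.tip_reach)
E
```

```text
top {'camera_matrix': array([[459.34737473,   0.        , 282.52737125],
       [  0.        , 459.34737473, 214.48323663],
       [  0.        ,   0.        ,   1.        ]]), 'k1': -0.15034947357650472, 'rvec': array([ 2.11014399, -2.14503603,  0.17457289]), 'tvec': array([0.04761045, 0.55796932, 1.13660089])}
side {'camera_matrix': array([[446.90849855,   0.        , 287.83914541],
       [  0.        , 446.90849855, 208.31994239],
       [  0.        ,   0.        ,   1.        ]]), 'k1': -0.062038103881509765, 'rvec': array([ 2.38800855,  1.26471971, -0.32027434]), 'tvec': array([-0.33095531, -0.35783325,  1.14474531])}
{'camera_matrix': array([[365.3128246 ,   0.        , 281.96982661],
       [  0.        , 365.3128246 , 212.46686382],
       [  0.        ,   0.        ,   1.        ]]), 'k1': -0.04146676260748635, 'hand_eye': array([[ 9.99999952e-01,  2.10940186e-04, -2.28583958e-04,
        -4.59547947e-04],
       [-1.43049941e-04,  9.64464821e-01,  2.64211258e-01,
        -6.50994543e-02],
       [ 2.76193958e-04, -2.64211213e-01,  9.64464804e-01,
        -1.30926392e-01],
       [ 0.00000000e+00,  0.00000000e+00,  0.00000000e+00,
         1.00000000e+00]])}
{'clock': 0.1, 'joint_pos': array([1.03043135e+00, 3.13923523e-01, 4.51242279e-02, 1.30359800e+00,
       1.22512036e-05, 1.43118310e+00]), 'qvel': array([-2.25683569e-04, -2.03601838e-03,  2.36374682e-03, -5.72914386e-04,
       -5.31032980e-05, -6.96015829e-04]), 'tau': array([ 3.38839265e-03, -4.81725669e+01,  2.99243027e+01,  1.27073590e-02,
       -7.88849707e-05,  3.01817136e-05]), 'tcp_pos': array([0.22410763, 0.52907195, 0.24151197]), 'orientation': array([ 3.39341982e-04,  8.33699513e-01,  5.52217783e-01, -7.25022962e-04]), 'wrist_force': array([ 0.30019856,  0.76035676, -0.17038062]), 'ft_torque': array([-0.02223151, -0.0216769 , -0.02033468]), 'finger_gap': 0.08510208425246497} 0.011
```

View pics/top0.png

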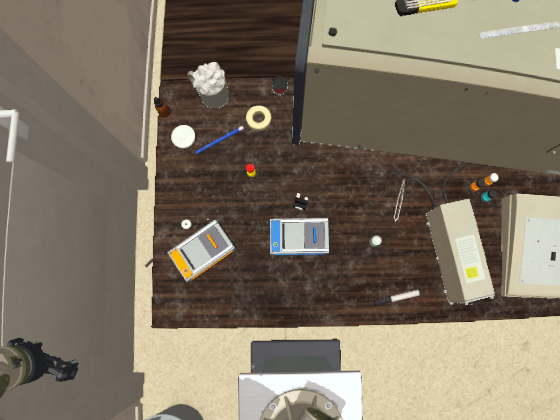

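View pics/side0.png

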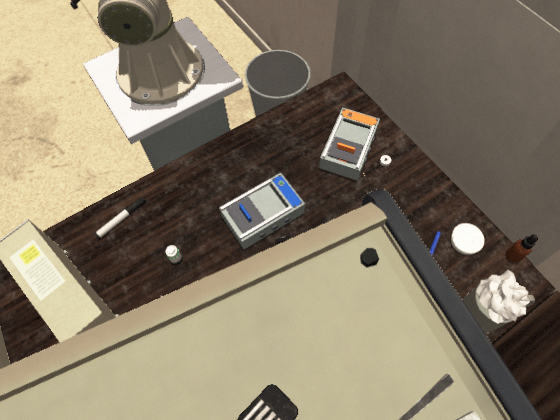

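Top view: the amber unit is centred near (201,250), its plate near (180,265) and its rib near (211,241), so unit +y points down-left. The side view shows the same, with the plate at (360,117) and the rib at (346,147).

```bash
cat > h.py <<'E'
from workcell import env
import numpy as np, cv2
from scipy.spatial.transform import Rotation as R
def cam(n, st=None):
    c=env.calibration(n); K=c["camera_matrix"]; k1=c["k1"]
    if n!="wrist":
        Rm=cv2.Rodrigues(c["rvec"])[0]; return K,k1,Rm.T,-Rm.T@c["tvec"]
    st=st or env.get_state(); q=st["orientation"]
    T=np.eye(4);T[:3,:3]=R.from_quat(np.r_[q[1:],q[0]]).as_matrix();T[:3,3]=st["tcp_pos"]
    T=T@c["hand_eye"]; return K,k1,T[:3,:3],T[:3,3]
def ray(c,uv):
    K,k1,Rw,o=c
    d=np.array([k1,0,0,0,0.])[:5]
    p=cv2.undistortPoints(np.array(uv,float).reshape(-1,1,2),K,d[[0,1,2,3,4]])[:,0]
    return o,(Rw@np.c_[p,np.ones(len(p))].T).T
def onz(c,uv,z):
    o,d=ray(c,uv); return o+d*((z-o[2])/d[:,2])[:,None]
def tri(c1,u1,c2,u2):
    o1,d1=ray(c1,[u1]);o2,d2=ray(c2,[u2]);d1=d1[0];d2=d2[0]
    s=np.linalg.lstsq(np.c_[d1,-d2],o2-o1,rcond=None)[0]
    return (o1+s[0]*d1+o2+s[1]*d2)/2, np.linalg.norm(o1+s[0]*d1-o2-s[1]*d2)
def comps(im,lo=(8,150,120),hi=(22,255,255),amin=15):
    m=cv2.inRange(cv2.cvtColor(im,cv2.COLOR_RGB2HSV),lo,hi)
    n,l,s,ce=cv2.connectedComponentsWithStats(m)
    return [(int(s[i,4]),ce[i],cv2.boxPoints(cv2.minAreaRect(np.argwhere(l==i)[:,::-1].astype(np.float32)))) for i in range(1,n) if s[i,4]>=amin]
E
python3 - <<'E'
from h import *
np.set_printoptions(precision=4,suppress=True)
for n in("top","side"):
    im=cv2.imread(f"pics/{n}0.png")[:,:,::-1].copy(); c=cam(n); print(n,c[3])
    for a,ce,b in comps(im):
        print(a,ce,"z.06",onz(c,[ce],.060)[0],"z.045",onz(c,[ce],.045)[0]); print(onz(c,b,.045)[:,:2].round(3).tolist())
    # things, top
c=cam("top")
print("mount,puck,obj,blue", onz(c,[(301,201),(186,224),(376,241),(300,237),(315,237)],.03))
E
```

```text
top [0.3557 0.0302 1.2157]
52 [487.2115 180.9038] z.06 [ 0.638  -0.5081  0.06  ] z.045 [ 0.6417 -0.5151  0.045 ]
[[0.647, -0.5], [0.657, -0.518], [0.637, -0.529], [0.627, -0.512]]
56 [473.8929 186.4643] z.06 [ 0.6231 -0.469   0.06  ] z.045 [ 0.6266 -0.4755  0.045 ]
[[0.631, -0.46], [0.641, -0.478], [0.622, -0.49], [0.611, -0.472]]
42 [211.6905 240.8095] z.06 [0.4918 0.2195 0.06  ] z.045 [0.4936 0.222  0.045 ]
[[0.508, 0.236], [0.512, 0.23], [0.479, 0.208], [0.475, 0.214]]
217 [180.2581 262.4839] z.06 [0.4375 0.2997 0.06  ] z.045 [0.4386 0.3032 0.045 ]
[[0.465, 0.333], [0.476, 0.315], [0.408, 0.271], [0.397, 0.289]]
78 [211.141  265.3462] z.06 [0.4295 0.2205 0.06  ] z.045 [0.4305 0.223  0.045 ]
[[0.397, 0.275], [0.468, 0.171], [0.465, 0.168], [0.394, 0.273]]
side [ 0.8908 -0.1949  0.8465]
219 [359.5571 117.5205] z.06 [0.4482 0.2899 0.06  ] z.045 [0.4398 0.2991 0.045 ]
[[0.411, 0.267], [0.397, 0.285], [0.464, 0.331], [0.478, 0.313]]
96 [345.8646 147.3021] z.06 [0.4951 0.2152 0.06  ] z.045 [0.4876 0.223  0.045 ]
[[0.474, 0.205], [0.465, 0.217], [0.5, 0.239], [0.508, 0.228]]
mount,puck,obj,blue [[ 0.5971 -0.0106  0.03  ]
 [ 0.5408  0.2932  0.03  ]
 [ 0.4875 -0.2039  0.03  ]
 [ 0.5017 -0.0059  0.03  ]
 [ 0.501  -0.0449  0.03  ]]
```

Emit:
carry_out --moves '[-1,-0.0225,0.0447,0,0,0,8.5,-1,-0.0156,0.0475,0,0,0,8.5,-1,-0.0084,0.0493,0,0,0,8.5,-1,-0.001,0.05,0,0,0,8.5,-1,0.0064,0.0496,0,0,0,0]' --squeeze 40

```text
clock: 0.72
tcp_pos: [0.386, 0.3342, 0.2388]
orientation: [0.001, 0.96, 0.279, -0.002]
wrist_force: [1.5, 0.4, 0.1]
finger_gap: -0.0001
```

```bash
cat > w.py <<'E'
# where the tool stands in the unit frame, tool axes in it
from h import *
import json,os
np.set_printoptions(precision=4,suppress=True)
U=json.load(open("unit.json")) if os.path.exists("unit.json") else dict(c=[.4686,.2552],yaw=33.0)
def unit():
    return R.from_euler('z',U["yaw"],degrees=True).as_matrix(),np.r_[U["c"],0]
def report(targets=()):
    s=env.get_state();q=s["orientation"];T=R.from_quat(np.r_[q[1:],q[0]]).as_matrix();M,o=unit()
    print("t",round(s["clock"],2),"tcp",s["tcp_pos"],"in unit",M.T@(s["tcp_pos"]-o),"F unit",M.T@s["wrist_force"],"gap",s["finger_gap"])
    want=M@np.diag([1,-1,-1.])
    print("turn tool deg",R.from_matrix(T.T@want).as_rotvec(degrees=True))
    for t in targets: print("to",t,"tool shift",T.T@(M@np.array(t)+o-s["tcp_pos"]))
if __name__=="__main__":
    import sys; report([eval(a) for a in sys.argv[1:]])
E
python3 w.py "(0,-.069,.2)"
```

```text
t 0.72 tcp [0.386  0.3342 0.2388] in unit [-0.0262  0.1112  0.2388] F unit [ 1.4889 -0.466   0.1496] gap -0.00010106284311842126
turn tool deg [ 0.068   0.2883 -0.6403]
to (0, -0.069, 0.2) tool shift [0.0284 0.1799 0.0389]
```

Emit:
carry_out --moves '[-1,0.008,0.05,0.01,0,0,-0.6,-1,0.008,0.05,0.01,0,0,0,-1,0.008,0.045,0.01,0,0,0,-1,0.004,0.03,0.009,0,0,0,-1,0,0,0,0,0,0]'

```text
clock: 1.35
tcp_pos: [0.5086, 0.1942, 0.1969]
orientation: [0.001, 0.96, 0.281, -0.003]
wrist_force: [0.1, 0.9, -0.2]
finger_gap: -0.0
```

```bash
python3 - <<'E'
from w import *
report([(0,-.069,.2)])
c=cam("wrist"); im=env.read_camera("wrist"); cv2.imwrite("pics/w1.png",im[:,:,::-1])
for a,ce,b in comps(im,amin=60): print(a,ce,b.round(0).tolist(),"\n .0635",onz(c,[ce],.0635)[0],".045",onz(c,[ce],.045)[0])
E
```

```text
t 1.35 tcp [0.5086 0.1942 0.1969] in unit [ 0.0003 -0.073   0.1969] F unit [ 0.5443  0.6853 -0.2322] gap -7.606150312473402e-06
turn tool deg [ 0.0106  0.4093 -0.3445]
to (0, -0.069, 0.2) tool shift [-0.0003 -0.004  -0.0031]
201 [323.0249  13.0597] [[307.0, 6.0], [335.0, 6.0], [335.0, 23.0], [307.0, 23.0]] 
 .0635 [0.4614 0.3172 0.0635] .045 [0.4604 0.322  0.045 ]
259 [232.1931  16.471 ] [[212.0, 24.0], [234.0, -4.0], [250.0, 9.0], [228.0, 37.0]] 
 .0635 [0.4119 0.2832 0.0635] .045 [0.4075 0.2855 0.045 ]
108 [247.1481  24.0463] [[240.0, 22.0], [249.0, 17.0], [254.0, 27.0], [245.0, 32.0]] 
 .0635 [0.4227 0.2845 0.0635] .045 [0.419 0.287 0.045]
458 [281.5633 164.3908] [[255.0, 160.0], [308.0, 159.0], [308.0, 169.0], [255.0, 170.0]] 
 .0635 [0.4925 0.218  0.0635] .045 [0.4937 0.2158 0.045 ]
```

View pics/w1.png

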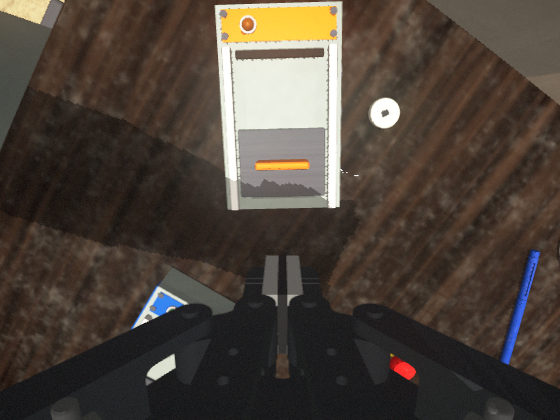

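The wrist view shows the rib at (281,164), the amber plate at the top, and the closed fingers at (283,260) just clear of the unit's -y end. I'll get the yaw from the outline corners next.

```bash
python3 - <<'E'
from w import *
c=cam("wrist")
P=onz(c,[(216,6),(342,3),(340,208),(228,209)],.044)[:,:2]; print(P, P.mean(0))
for a,b in((0,1),(3,2),(3,0),(2,1)):
    d=P[b]-P[a]; print(np.degrees(np.arctan2(d[1],d[0])),np.linalg.norm(d))
r=onz(c,[(255,164.5),(308,164)],.0635)[:,:2]; d=r[1]-r[0]; print("rib",np.degrees(np.arctan2(d[1],d[0])),np.linalg.norm(d))
report([(0,-.073,.064)])
E
```

```text
[[0.3931 0.2862]
 [0.4671 0.3358]
 [0.5516 0.2124]
 [0.4763 0.1628]] [0.472  0.2493]
33.85941263115475 0.0891341332981381
33.375788755778004 0.0901822128191587
123.97938614931421 0.14884180566195243
124.37893136153319 0.1496088330439647
rib 33.334352481677925 0.038475527624033494
t 1.4 tcp [0.508  0.195  0.1973] in unit [ 0.0002 -0.0719  0.1973] F unit [-0.1153  0.1559 -0.3701] gap 8.91079745103922e-05
turn tool deg [-0.0028  0.4003 -0.2727]
to (0, -0.073, 0.064) tool shift [0.0007 0.0011 0.1333]
```

Emit:
carry_out --moves '[-1,0,0.002,0.045,0,0,-0.9,-1,0,0,0.045,0,0,0,-1,0,0,0.035,0,0,0,-1,0,0,0.006,0,0,0,-1,0,0,0,0,0,0]'

```text
clock: 2.02
tcp_pos: [0.507, 0.1978, 0.0665]
orientation: [0.0, 0.956, 0.292, -0.001]
wrist_force: [0.2, -0.4, 0.2]
finger_gap: 0.0001
```

```bash
python3 - <<'E'
import json; json.dump(dict(c=[.4686,.2552],yaw=33.6),open("unit.json","w"))
E
python3 w.py "(0,-.059,.065)"
```

```text
t 2.02 tcp [0.507  0.1978 0.0665] in unit [ 0.0002 -0.0691  0.0665] F unit [-0.0026 -0.4428  0.1848] gap 6.849193215937691e-05
turn tool deg [-0.0112  0.1538  0.4118]
to (0, -0.059, 0.065) tool shift [-0.0001 -0.0101  0.0015]
```

Emit:
carry_out --moves '[-1,0,-0.007,0.001,0,0,0.3,-1,0,-0.009,0,0,0,0,-1,0,-0.009,0,0,0,0,-1,0,-0.009,0,0,0,0,-1,0,-0.009,0,0,0,0]'

```text
clock: 2.65
tcp_pos: [0.4844, 0.2364, 0.0698]
orientation: [0.001, 0.957, 0.29, 0.002]
wrist_force: [-0.6, -1.9, -2.2]
finger_gap: 0.0001
```

```bash
python3 - <<'E'
from w import *
report([(0,-.004,.065)])
c=cam("wrist"); im=env.read_camera("wrist"); cv2.imwrite("pics/w2.png",im[:,:,::-1])
for a,ce,b in comps(im,amin=60): print(a,ce,".0635",onz(c,[ce],.0635)[0],".045",onz(c,[ce],.045)[0])
E
```

```text
t 2.65 tcp [0.4844 0.2364 0.0698] in unit [ 0.0027 -0.0244  0.0698] F unit [-1.4925 -1.2506 -2.1728] gap 0.00012907152533479183
turn tool deg [ 0.2048 -0.2136  0.0801]
to (0, -0.004, 0.065) tool shift [-0.0027 -0.0205  0.0047]
98 [362.9592  59.5816] .0635 [0.4624 0.3218 0.0635] .045 [0.4643 0.326  0.045 ]
226 [177.9469  63.9248] .0635 [0.4089 0.2845 0.0635] .045 [0.4036 0.2836 0.045 ]
350 [215.3371  78.9343] .0635 [0.4226 0.2875 0.0635] .045 [0.4191 0.287  0.045 ]
2216 [271.7324 242.3994] .0635 [0.4731 0.247  0.0635] .045 [0.4765 0.2411 0.045 ]
```

View pics/w2.png

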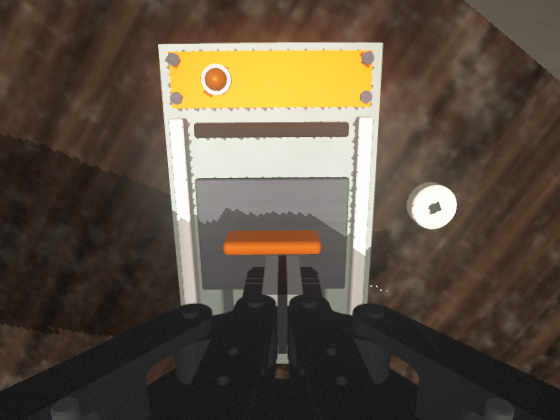

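The wrist view shows the cover about half open, with the rib at (271,243) against the fingertips and the fingers about 4 mm right of its middle. The tool crept up by about 4 mm, so I'll correct that and carry on.

Emit:
carry_out --moves '[-1,-0.003,0.003,0.003,0,0,0,-1,-0.001,0,0.003,0,0,0,-1,0,-0.008,0.001,0,0,0,-1,0,-0.007,0.001,0,0,0,-1,0,-0.007,0.001,0,0,0]'

```text
clock: 3.32
tcp_pos: [0.4713, 0.2499, 0.061]
orientation: [0.003, 0.957, 0.289, 0.004]
wrist_force: [4.6, -10.0, 6.7]
finger_gap: 0.0
```

```bash
python3 w.py "(0,-.004,.065)"
```

```text
t 3.33 tcp [0.4713 0.2499 0.061 ] in unit [-0.0007 -0.0059  0.061 ] F unit [ -1.691  -10.8776   6.65  ] gap 1.5981720221909824e-06
turn tool deg [ 0.444  -0.3035  0.0176]
to (0, -0.004, 0.065) tool shift [ 0.0007 -0.0018 -0.004 ]
```

Emit:
carry_out --moves '[-1,0,0.001,-0.002,0,0,0,-1,0,0,-0.001,0,0,0,-1,0,0,0,0,0,0,-1,0,0,0,0,0,0,-1,0,0,0,0,0,0]'

```text
clock: 3.95
tcp_pos: [0.4707, 0.2503, 0.0639]
orientation: [0.002, 0.957, 0.29, 0.003]
wrist_force: [0.6, 0.1, 0.8]
finger_gap: 0.0002
```

```bash
python3 - <<'E'
from w import *
report([(0,-.045,.11)])
c=cam("wrist"); im=env.read_camera("wrist"); cv2.imwrite("pics/w3.png",im[:,:,::-1])
for a,ce,b in comps(im,amin=60): print(a,ce,".0635",onz(c,[ce],.0635)[0],".045",onz(c,[ce],.045)[0])
E
```

```text
t 3.95 tcp [0.4707 0.2503 0.0639] in unit [-0.001  -0.0052  0.0639] F unit [ 0.578  -0.2795  0.7926] gap 0.00021114336191469568
turn tool deg [ 0.3123 -0.2744  0.0946]
to (0, -0.045, 0.11) tool shift [ 0.0011  0.0401 -0.0459]
122 [378.3443 107.1885] .0635 [0.4617 0.325  0.0635] .045 [0.4656 0.3278 0.045 ]
351 [225.5071 117.5983] .0635 [0.4196 0.2926 0.0635] .045 [0.4175 0.2908 0.045 ]
2433 [282.0378 247.2182] .0635 [0.4626 0.2635 0.0635] .045 [0.4666 0.2576 0.045 ]
```

View pics/w3.png

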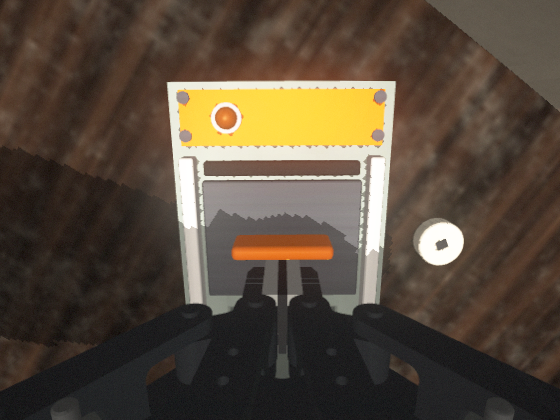

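The wrist view shows the cover close to the slot, with its edge at row 180, the rib at (282,247) and the unit's +y edge at row 82. I'll check whether it is at the stop and whether the unit slid, using the puck as a fixed reference.

```bash
python3 - <<'E'
from w import *
M,o=unit()
def st(p,q): q=np.array(q)/np.linalg.norm(q); return dict(tcp_pos=np.array(p),orientation=q)
S=dict(w1=st([.508,.195,.1973],[.001,.96,.281,-.003]),w2=st([.4844,.2364,.0698],[.001,.957,.29,.002]),w3=None)
px=dict(w1=[(384.5,113)],w2=[(433,205)],w3=[(438,241)])
led=dict(w1=(247.5,24),w2=(215.5,79),w3=(225.5,118)); edge=dict(w1=(281,3),w2=(271,44),w3=(281,82)); cov=dict(w1=(282,128.5),w2=(272,178),w3=(282,180))
rib=dict(w1=(281.5,163.5),w2=(271.5,236),w3=(282,241))
for k in S:
    c=cam("wrist",S[k])
    f=lambda u,z:(M.T@(onz(c,[u],z)[0]-o))[:2]
    print(k,"puck",f(px[k][0],.011),"led",f(led[k],.046),"end",f(edge[k],.044),"cover",f(cov[k],.0485),"rib",f(rib[k],.0635))
E
```

```text
w1 puck [ 0.0861 -0.0083] led [-0.0233  0.0548] end [0.0007 0.0685] cover [-0.     -0.0184] rib [-0.0007 -0.0426]
w2 puck [ 0.085  -0.0071] led [-0.0234  0.0538] end [-0.0012  0.0672] cover [-0.0009  0.014 ] rib [-0.0009 -0.0066]
w3 puck [ 0.0839 -0.0066] led [-0.0227  0.0578] end [-0.0008  0.0715] cover [-0.0004  0.0334] rib [-0.0004  0.0127]
```

The stop was reached with an 11 N peak, and the unit slid about 3.5 mm. I'll be softer from here on. Next I lift and look at the well.

Emit:
carry_out --moves '[-1,0,0.006,-0.01,0,0,0,-1,0,0.015,-0.03,0,0,0,-1,0,0.03,-0.03,0,0,0,-1,0,0.02,0,0,0,0,-1,0,0,0,0,0,0]'

```text
clock: 4.62
tcp_pos: [0.5109, 0.1888, 0.1375]
orientation: [0.002, 0.957, 0.29, 0.003]
wrist_force: [-0.1, 0.5, -0.1]
finger_gap: -0.0001
```

```bash
python3 - <<'E'
from w import *
report([(0,-.045,.07)])
im=env.read_camera("wrist"); cv2.imwrite("pics/w4.png",im[:,:,::-1])
E
```

```text
t 4.62 tcp [0.5109 0.1888 0.1375] in unit [-0.0015 -0.0787  0.1375] F unit [ 0.2005  0.4768 -0.0658] gap -0.00011629294504306268
turn tool deg [ 0.3161 -0.2565  0.1253]
to (0, -0.045, 0.07) tool shift [ 0.0013 -0.0341  0.0673]
```

View pics/w4.png

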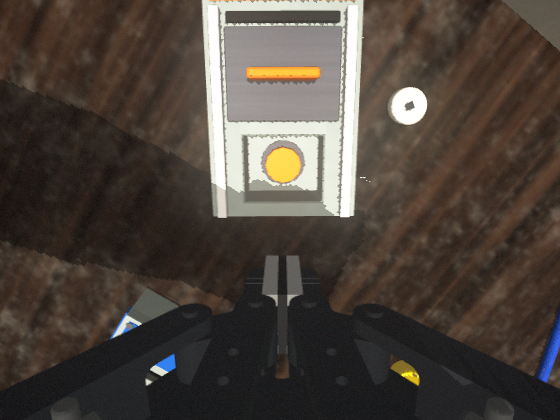

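The view shows the well open with the amber button at (283,165), the mouth over columns 243-323 and rows 134-203, and the rib at (284,73).

```bash
python3 - <<'E'
from w import *
M,o=unit(); c=cam("wrist")
f=lambda u,z:(M.T@(onz(c,[u],z)[0]-o))[:2]
print("button",f((283,165),.026),"mouth",f((283,134.5),.044),f((283,203),.044),"x",f((243,170),.044),f((323,170),.044),"cover",f((283,25),.0485),f((282,122),.0485),"rib",f((284,70),.0635))
print("box -y end",f((283,216),.044))
y=float((f((283,165),.026))[1])
report([(float(f((283,165),.026)[0]),y,.07)])
E
```

```text
button [ 0.0001 -0.0473] mouth [-0.0001 -0.0262] [ 0.0001 -0.0687] x [-0.0247 -0.0478] [ 0.0247 -0.0477] cover [-0.0004  0.0336] [-0.0007 -0.0187] rib [0.0002 0.0085]
box -y end [ 0.0001 -0.0773]
t 4.67 tcp [0.5106 0.1893 0.1374] in unit [-0.0015 -0.0781  0.1374] F unit [ 0.5274 -0.1045  0.1035] gap 9.302532611585989e-05
turn tool deg [ 0.3032 -0.2542  0.1656]
to (9.524262042387107e-05, -0.04725084101830784, 0.07) tool shift [ 0.0014 -0.0312  0.0673]
```

The rib is 55.8 mm from the well centre, so the cover is fully open. I'm moving over the button now.

Emit:
carry_out --moves '[-1,0.001,-0.02,0.02,0,0,0,-1,0,-0.011,0.025,0,0,0,-1,0,0,0.015,0,0,0,-1,0,0,0.003,0,0,0,-1,0,0,0,0,0,0]'

```text
clock: 5.3
tcp_pos: [0.491, 0.2169, 0.07]
orientation: [0.001, 0.957, 0.291, 0.0]
wrist_force: [-0.6, -0.1, 0.5]
finger_gap: 0.0001
```

```bash
python3 w.py "(0,-.0473,.0395)"
```

```text
t 5.3 tcp [0.491  0.2169 0.07  ] in unit [-0.0025 -0.0443  0.07  ] F unit [-0.4901  0.2652  0.4546] gap 0.00013714478105587675
turn tool deg [0.1504 0.0199 0.2562]
to (0, -0.0473, 0.0395) tool shift [0.0025 0.003  0.0305]
```

Emit:
carry_out --moves '[-1,0.0025,0.003,0.002,0,0,0,-1,0,0,0.012,0,0,0,-1,0,0,0.012,0,0,0,-1,0,0,0.004,0,0,0,-1,0,0,0,0,0,0]'

```text
clock: 5.92
tcp_pos: [0.4967, 0.2153, 0.0392]
orientation: [0.001, 0.957, 0.291, 0.001]
wrist_force: [-0.1, 0.5, -0.4]
finger_gap: 0.0003
```

```bash
python3 w.py "(0,-.0473,.031)"
```

```text
t 5.92 tcp [0.4967 0.2153 0.0392] in unit [ 0.0013 -0.0488  0.0392] F unit [ 0.2029  0.4745 -0.3769] gap 0.0002676588877351238
turn tool deg [ 0.2038 -0.1154  0.1786]
to (0, -0.0473, 0.031) tool shift [-0.0013 -0.0016  0.0082]
```

Emit:
carry_out --moves '[-1,-0.001,-0.001,0.003,0,0,0,-1,0,0,0.002,0,0,0,-1,0,0,0.002,0,0,0,-1,0,0,0.001,0,0,0,-1,0,0,0.0005,0,0,0]'

```text
clock: 6.55
tcp_pos: [0.4956, 0.2157, 0.0317]
orientation: [0.002, 0.957, 0.291, 0.002]
wrist_force: [-1.9, -0.2, 4.4]
finger_gap: -0.0003
```

```bash
python3 w.py "(0,-.0473,.031)"
```

```text
t 6.55 tcp [0.4956 0.2157 0.0317] in unit [ 0.0007 -0.0479  0.0317] F unit [-1.7145  0.8896  4.4305] gap -0.0003268466376737728
turn tool deg [ 0.2468 -0.1918  0.1892]
to (0, -0.0473, 0.031) tool shift [-0.0007 -0.0006  0.0007]
```

Emit:
carry_out --moves '[-1,0,0,0.0015,0,0,0,-1,0,0,0.001,0,0,0,-1,0,0,0.0005,0,0,0,-1,0,0,0.0005,0,0,0,-1,0,0,0.0005,0,0,0]'

```text
clock: 7.18
tcp_pos: [0.4956, 0.2157, 0.031]
orientation: [0.002, 0.957, 0.291, 0.003]
wrist_force: [-3.6, -0.9, 7.1]
finger_gap: 0.0001
```

```bash
python3 w.py "(0,-.0473,.031)"
```

```text
t 7.17 tcp [0.4956 0.2157 0.031 ] in unit [ 0.0006 -0.0479  0.031 ] F unit [-3.4673  1.2775  7.0999] gap 8.347879532785238e-05
turn tool deg [ 0.2895 -0.2696  0.1979]
to (0, -0.0473, 0.031) tool shift [-0.0006 -0.0006 -0.    ]
```

Emit:
carry_out --moves '[-1,0,0,0.0007,0,0,0,-1,0,0,0.0005,0,0,0,-1,0,0,-0.012,0,0,0,-1,0,0,-0.03,0,0,0,-1,0,0,-0.03,0,0,0]'

```text
clock: 7.8
tcp_pos: [0.4937, 0.2155, 0.103]
orientation: [0.002, 0.957, 0.291, 0.001]
wrist_force: [1.1, -0.2, -0.6]
finger_gap: -0.0002
```

```bash
python3 w.py "(0,.036,.1)" "(0,.036,.065)"
```

```text
t 7.8 tcp [0.4937 0.2155 0.103 ] in unit [-0.0011 -0.047   0.103 ] F unit [ 0.8274 -0.7995 -0.6265] gap -0.00015137140609931392
turn tool deg [ 0.203  -0.0689  0.1965]
to (0, 0.036, 0.1) tool shift [ 0.0014 -0.083   0.0027]
to (0, 0.036, 0.065) tool shift [ 0.0013 -0.0831  0.0377]
```

Emit:
carry_out --moves '[-1,0.001,-0.04,0,0,0,0,-1,0,-0.041,0,0,0,0,-1,0,0,0.02,0,0,0,-1,0,0,0.015,0,0,0,-1,0,0,0,0,0,0]'

```text
clock: 8.43
tcp_pos: [0.4525, 0.2866, 0.0717]
orientation: [0.001, 0.957, 0.29, 0.006]
wrist_force: [-0.5, -0.1, 0.3]
finger_gap: 0.0003
```

```bash
python3 w.py "(0,-.033,.065)"
```

```text
t 8.43 tcp [0.4525 0.2866 0.0717] in unit [0.0039 0.035  0.0717] F unit [-0.4728  0.2516  0.3189] gap 0.0003176781162904475
turn tool deg [ 0.2857 -0.602   0.1217]
to (0, -0.033, 0.065) tool shift [-0.0042  0.068   0.007 ]
```

Emit:
carry_out --moves '[-1,-0.004,0.002,0.005,0,-0.6,0,-1,0,0.004,0.001,0,0,0,-1,0,0.008,0,0,0,0,-1,0,0.008,0,0,0,0,-1,0,0.008,0,0,0,0]'

```text
clock: 9.05
tcp_pos: [0.4676, 0.2574, 0.0663]
orientation: [0.002, 0.957, 0.289, 0.001]
wrist_force: [-0.2, 2.0, -1.4]
finger_gap: -0.0002
```

```bash
python3 w.py "(0,-.033,.065)"
```

```text
t 9.05 tcp [0.4676 0.2574 0.0663] in unit [0.0004 0.0024 0.0663] F unit [ 0.889   1.7828 -1.373 ] gap -0.00023603071895777434
turn tool deg [ 0.2188 -0.023   0.0363]
to (0, -0.033, 0.065) tool shift [-0.0004  0.0354  0.0015]
```

Emit:
carry_out --moves '[-1,0,0.007,0.001,0,0,0,-1,0,0.007,0.0005,0,0,0,-1,0,0.006,0,0,0,0,-1,0,0.005,0,0,0,0,-1,0,0.002,0,0,0,0]'

```text
clock: 9.68
tcp_pos: [0.4843, 0.233, 0.0653]
orientation: [0.002, 0.957, 0.289, 0.001]
wrist_force: [-1.0, 1.1, 1.1]
finger_gap: -0.0005
```

```bash
python3 w.py "(0,-.033,.065)"
```

```text
t 9.68 tcp [0.4843 0.233  0.0653] in unit [ 0.0008 -0.0272  0.0653] F unit [-0.2103  1.4391  1.1168] gap -0.0004527435743793336
turn tool deg [ 0.2187 -0.0865 -0.0191]
to (0, -0.033, 0.065) tool shift [-0.0008  0.0058  0.0003]
```

Last millimetres in 1 mm steps, watching the force.

Emit:
carry_out --moves '[-1,-0.0005,0.002,0,0,0,0,-1,0,0.0015,0,0,0,0,-1,0,0.001,0,0,0,0,-1,0,0.001,0,0,0,0,-1,0,0.0005,0,0,0,0]'

```text
clock: 10.3
tcp_pos: [0.4869, 0.2285, 0.0654]
orientation: [0.0, 0.957, 0.289, 0.001]
wrist_force: [-1.1, 3.3, 0.0]
finger_gap: -0.0002
```

```bash
python3 w.py "(0,-.033,.065)"
```

```text
t 10.3 tcp [0.4869 0.2285 0.0654] in unit [ 0.0005 -0.0323  0.0654] F unit [0.9373 3.368  0.0293] gap -0.00024793335109593194
turn tool deg [ 0.0884 -0.1168  0.0544]
to (0, -0.033, 0.065) tool shift [-0.0005  0.0007  0.0004]
```

Emit:
carry_out --moves '[-1,0,0.0008,0,0,0,0,-1,0,0.0008,0,0,0,0,-1,0,0.0005,0,0,0,0,-1,0,0.0005,0,0,0,0,-1,0,0.0005,0,0,0,0]'

```text
clock: 10.92
tcp_pos: [0.4869, 0.2285, 0.0654]
orientation: [-0.002, 0.957, 0.291, 0.001]
wrist_force: [-1.9, 5.4, 0.6]
finger_gap: -0.0001
```

```bash
python3 w.py "(0,-.033,.065)"
```

```text
t 10.93 tcp [0.4869 0.2285 0.0654] in unit [ 0.0004 -0.0324  0.0654] F unit [1.4186 5.4855 0.6156] gap -6.079562483215343e-05
turn tool deg [-0.2488 -0.1469  0.2058]
to (0, -0.033, 0.065) tool shift [-0.0004  0.0006  0.0004]
```

5.5 N with no further motion means it is at the shut stop. I'm backing off and lifting to check.

Emit:
carry_out --moves '[-1,0,-0.004,0,0,0,0,-1,0,-0.004,-0.03,0,0,0,-1,0,0,-0.05,0,0,0,-1,0,0,-0.04,0,0,0,-1,0,0,0,0,0,0]'

```text
clock: 11.55
tcp_pos: [0.4831, 0.2316, 0.188]
orientation: [0.002, 0.957, 0.289, -0.0]
wrist_force: [0.3, 0.2, -0.3]
finger_gap: 0.0001
```

Emit:
carry_out --moves '[-1,0,0.02,0,0,0,0,-1,0,0.03,0,0,0,0,-1,0,0.01,0,0,0,0,-1,0,0,0,0,0,0,-1,0,0,0,0,0,0]'

```text
clock: 12.18
tcp_pos: [0.5163, 0.177, 0.1837]
orientation: [0.004, 0.957, 0.289, -0.003]
wrist_force: [0.7, -0.2, -0.5]
finger_gap: -0.0001
```

```bash
python3 - <<'E'
from w import *
report()
c=cam("wrist"); im=env.read_camera("wrist"); t=env.read_camera("top"); cv2.imwrite("pics/w5.png",im[:,:,::-1])
M,o=unit()
for a,ce,b in comps(im,amin=60): print(a,ce,(M.T@(onz(c,[ce],.0635)[0]-o)),(M.T@(onz(c,[ce],.046)[0]-o)))
d=cv2.absdiff(t,cv2.imread("pics/top0.png")[:,:,::-1].copy()); cv2.imwrite("pics/t5.png",np.hstack([cv2.resize(t[150:300,140:400],None,fx=1.5,fy=1.5),cv2.resize(d[150:300,140:400],None,fx=1.5,fy=1.5)])[:,:,::-1])
E
```

```text
t 12.18 tcp [0.5163 0.177  0.1837] in unit [-0.0036 -0.0915  0.1837] F unit [ 0.4601 -0.525  -0.4788] gap -7.587509835324403e-05
turn tool deg [ 0.2759  0.4879 -0.0555]
474 [288.2447 143.9051] [ 0.0002 -0.0475  0.0635] [ 0.0004 -0.049   0.046 ]
```

View pics/w5.png

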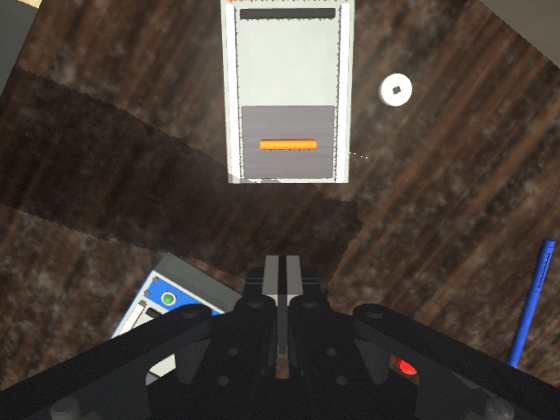

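View pics/t5.png

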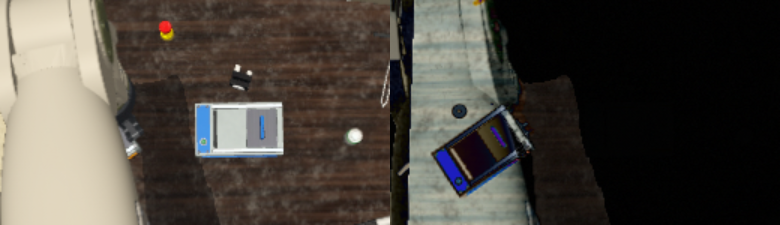

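The cover is shut, with the rib 0.2 mm from the well centre. The blue unit, mount, vial and objective are unchanged. The blue unit's lamp is green, so I'll check the amber unit's lamp, which is out of view here.

Emit:
carry_out --moves '[-1,0,-0.03,-0.02,0,0,0,-1,0,-0.04,-0.02,0,0,0,-1,0,-0.03,0,0,0,0,-1,0,0,0,0,0,0,-1,0,0,0,0,0,0]'

```text
clock: 12.9
tcp_pos: [0.4584, 0.265, 0.2246]
orientation: [0.003, 0.957, 0.29, -0.003]
wrist_force: [-0.2, -0.4, -0.7]
finger_gap: 0.0002
```

```bash
python3 - <<'E'
from w import *
report()
im=env.read_camera("wrist"); cv2.imwrite("pics/w6.png",im[:,:,::-1])
E
```

```text
t 12.9 tcp [0.4584 0.265  0.2246] in unit [-0.0031  0.0138  0.2246] F unit [-0.3846 -0.1797 -0.7073] gap 0.00021404412135332107
turn tool deg [0.2806 0.437  0.1697]
```

View pics/w6.png

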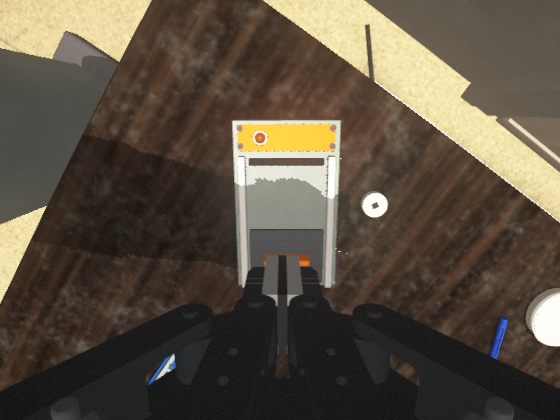

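The lamp at (260,138) still looks orange-red. The task doesn't mention it, and the force evidence for a full press is clear: the spring curve matched, then it bottomed at 7 N with the tip at 20 mm. I'll compare the lamp's colour and the puck with the earlier pictures and hand in.

```bash
python3 - <<'E'
from w import *
for k,u in (("w1",(247,24)),("w3",(226,118)),("w6",(260,138))): print(k,cv2.imread(f"pics/{k}.png")[u[1]-2:u[1]+3,u[0]-2:u[0]+3,::-1].mean((0,1)))
c=cam("wrist");M,o=unit()
f=lambda u,z:(M.T@(onz(c,[u],z)[0]-o))
print("puck",f((374.5,204.5),.011),"end",f((287,121.5),.044))
print(env.hand_in())
E
```

```text
w1 [222.8  133.48  64.36]
w3 [241.96 157.48  79.12]
w6 [217.   129.04  63.8 ]
puck [ 0.0856 -0.0082  0.011 ] end [-0.0001  0.0708  0.044 ]
the job is handed in; nothing more can be done
None
```

I opened the amber unit's cover by its rib, pressed the button down, let it come up, and pushed the cover fully shut again. I handed the job in at about 13 s. One thing went slightly wrong: the unit slid a little when the cover hit its open stop.

- **Opening:** the rib stood 55.8 mm from the well centre, so the cover was fully open. The push peaked at about 11 N at the stop, and the unit slid about 3 mm along its length and was not pushed back. That was firmer than I intended.
- **Button:** it was pressed until it bottomed, with the fingertip at 20 mm above the desk and 7.1 N on the tool. I estimate it was held down for 0.5 to 0.75 s. I didn't look into the well again after letting go.
- **Shutting:** I stopped at 5.5 N with no further movement. The last look put the rib within 0.2 mm of the well centre, so the cover is fully shut.
- **Surroundings:** the blue unit, mount, vial and objective look unchanged in the top view. The puck is where it was, to within about 1 mm.
- **Lamp:** the small lamp on the amber plate is the same orange as at the start, while the blue unit's is green. The task doesn't mention it, so I relied on the force and travel readings for the press.

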